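# Load, cover and lock the jam canner

### The job

Stand the jam jar (the bigger jar, with the white lid) upright inside the steel canning pot, then set the pot's lid on the rim so it sits seated and level. Swing the hold-down bar over until it lies down on the lid, and lock it by pushing the pin through the holes of the pot's fork and the bar's end until its wooden grip is up against the fork. Keep the jar upright and leave the honey jar and the timer where they stand.

Things in the scene. Friction and masses are not known exactly. Their poses are not given: they have to be found in the camera images.
- pot: Round stainless steel canning pot, fixed on the worktop, outer diameter 152, inner diameter 144, rim 112 mm above the worktop. Origin: centre of the underside, z up. The bar's hinge bracket is on its +y side (106 mm out), the fork for the pin on its -y side (106 mm out), loop handles on its +x and -x sides, out to 105 mm from the axis.
- pot_floor (a point): Centre of the pot's inner floor, 5 mm above the worktop.
- pot_rim (a point): Centre of the pot's mouth, at rim height. The seated lid's origin lies 7 mm below this point.
- bar_pivot (a point): The hinge axis of the hold-down bar, 136 mm above the worktop; the axis runs along the pot's x.
- lock_hole (a point): Centre of the fork: two upright cheeks 6 mm thick, 14 mm apart (26 over their outsides), 28 wide, top 150 mm above the worktop, each with a 17 mm hole along the pot's x, 136 mm above the worktop. With the bar down, the 19 mm hole of its 8 mm thick tongue is in line between them. The pin may go in from the pot's -x or +x side.
- clamp_bar (a joint): Angle of the hold-down bar: 0 = level across the seated lid, tongue in the fork; pi/2 = upright; starts leaning back past upright, held by a stiff hinge; once well over it sinks by its own weight. Limits -0.04, 2.1. Two steel straps 14 mm high, 40 mm apart inside (for the knob), 52 outside; 228 mm from pivot to end, the last 67 a single tongue 8 mm thick.
- bar_end (a point): Centre of the hole in the bar's tongue, 212 mm from the pivot; the tongue's eye here is 8 mm thick, 30 mm high and ends 16 mm further out (14 mm high nearer the pivot). It lies at lock_hole when the bar is down; at the start it stands about 330 mm above the worktop, so carry things round it.
- lid: Loose round steel lid, 0.3 kg: flange diameter 168, 5 mm thick; below it a locating plug, diameter 139 and 7 mm deep, with bevelled edge; above it a raised crown, diameter 104 to 120, 12 mm high, with a black cylindrical knob in the middle. Origin: centre of the plug's underside, z up; total height 56.
- lid_knob (a point): Centre of the lid's knob: diameter 26, from 30 to 56 mm above the lid's origin; this point is 42 mm above it.
- lock_pin: Loose lock pin, 100 mm long: steel shank, diameter 12, length 54 (the last 10 tapers to diameter 6), and a wooden grip 46 long, 24 wide, 14 thick. Lies flat with its axis about 7 mm above the worktop. Origin: on the axis at the front face of the grip, where the shank begins; x points to the nose, z is across the grip's thickness.
- pin_grip (a point): Centre of the pin's wooden grip, 23 mm behind its front face.
- pin_neck (a point): Point on the shank 13 mm in front of the grip's face; it coincides with lock_hole when the pin is fully home.
- jam_jar: Round glass jar of red jam with a white lid, diameter 65, 94 mm tall, about 0.33 kg. Origin: centre of the underside, z up.
- honey_jar: Smaller honey jar with a red lid, 58 x 62, 86 mm tall. Bystander, may stand on either side of the jam jar. Origin: centre of the underside.
- timer: White and red kitchen timer, 62 mm wide, 64 mm tall. Bystander. Origin: centre of the underside.
Things that resemble listed ones, but are neither listed nor needed, are in the scene too. Leave any blue look-alike of the lock_pin alone.

How it is judged (in metres and radians):
On the way, in this order (a step that is already met when the one before it is completed fails the run):
1. the jam jar stands upright on the pot's floor, let go (horizontal distance between jam_jar and pot_floor below 0.045 m and z of jam_jar in the frame of pot_floor below 0.005 m and angle between jam_jar's own z axis and vertical below 0.1 rad and contact force between the fingers and jam_jar below 0.1 N), for 0.2 s.
2. the lid sits seated and level on the rim, let go (horizontal distance between lid and pot_rim below 0.006 m and z of lid in the frame of pot_rim between -0.0095 and -0.0045 m and angle between lid's own z axis and vertical below 0.04 rad and contact force between the fingers and lid below 0.1 N), for 0.2 s.
3. the bar lies down on the lid (value of joint clamp_bar below 0.03 rad), for 0.2 s.
At the end, for the whole second after the job is handed in: Jam jar upright on the pot floor (0.1 rad, 5 mm); lid within 6 mm of the pot axis, 2.5 mm of seated height, 0.04 rad of level; bar under 0.03 rad; pin_neck within 9 mm of lock_hole, pin axis within 0.25 rad of the holes; bystanders within 4 cm; all at rest (horizontal distance between jam_jar and pot_floor below 0.045 m and z of jam_jar in the frame of pot_floor below 0.005 m and angle between jam_jar's own z axis and vertical below 0.1 rad and horizontal distance between lid and pot_rim below 0.006 m and z of lid in the frame of pot_rim between -0.0095 and -0.0045 m and angle between lid's own z axis and vertical below 0.04 rad and value of joint clamp_bar below 0.03 rad and distance between pin_neck and lock_hole below 0.009 m and angle between the x axis of lock_pin and the x axis of pot, either way round below 0.25 rad and linear speed of each of lock_pin, lid, jam_jar below 0.02 m/s); the robot touches nothing.
It fails at once if the jam jar is tipped over (angle between jam_jar's own z axis and vertical above 0.6 rad).
It fails at once if the honey jar is moved more than 4 cm (distance of honey_jar from where it was at the start of the episode above 0.04 m).
It fails at once if the timer is moved more than 4 cm (distance of timer from where it was at the start of the episode above 0.04 m).
It also fails if it takes over 72 s, if anything falls off the work surface, if the arm or the gripper's body presses on something with over 40 N, if the wrist force passes 120 N, or if a joint passes its speed limit or range.

### The arm

A 6-joint arm with a two-finger parallel gripper is mounted at the origin on the work surface; the furniture and walls round the work are solid. World frame = base frame: x ahead of the robot, y to its left, z up, the work surface at z = 0. Lengths are in mm, angles in degrees, forces in N, time in s.
With the tool pointing down it reaches from about 350 to 850 mm from the base axis. Payload 8.1 kg.
Tool frame: the origin (TCP) lies on the centre line of the jaws, within the pads' length; the fingertips stand 19 mm ahead of it and the grasp point (between the pads) is the TCP (r.tip_reach is the z of the fingertips in the tool frame, in mm); z points along the fingers, y is the line along which they close (so a half turn about z gives the same grasp; the last joint's range is limited). The gripper opens to 85 mm and grips with 20 to 120 N. Pads are 22 mm wide; open, the fingers measure 114 mm over their backs; the gripper's body (76 mm by 85 mm) begins 54 mm behind the grasp point. The pads swing forward as they close: fully open they stand 13 mm farther back than shut.
Start: joints at [68.388, 7.471, 85.268, -0, 87.261, -4.893], TCP at [172.584, 574.648, 211.692] pointing down, gripper open.
Joint ranges: [-169.43, 169.43], [-51.17, 129.36], [1.28, 143.12], [-76.62, 256.62], [0, 156.53], [-152.29, 152.29]. Speed limits (degrees/s): [136.94, 136.94, 159.86, 180, 180, 180].

### API

Orientations are given as [roll, pitch, yaw] about the fixed x, y, z axes, in that order (R = Rz(yaw) Ry(pitch) Rx(roll)).
In Python, from bench import r gives the robot as it stands. The module is installed in compiled form; this text tells all that it offers.
- The arm moves only by the shell command python3 -m handwheel 'ROWS' [FORCE]. ROWS is JSON, a list of rows, each a list of 7 numbers: the shift along the tool's x, y, z in m, then the turn, a rotation vector about the tool's x, y, z in degrees, then the finger opening in m, from 0 to 0.0854. In form: [[tx, ty, tz, ax, ay, az, claw], ...]. A call has 1 to 8 rows; each row shifts and turns the commanded pose from where the row before left it, along the tool's axes as they then stand; what a row does not reach is not made up. A row lasts 1/12 s, in which the tool goes at most 41.7 mm and 7.16 degrees, less where a joint would pass 70% of its speed; a pose out of reach is approached as far as the arm can. A call with a gripper value outside its range is refused whole. The fingers move at their own pace and stop on an object; FORCE is the grip in N (left out, the last holds). Time passes only in rows, so rows that do not move let the fingers close. It gives the time, the measured TCP pose, the force, the opening and the grip force at its end, in the units of the state.
- r.sense(): the state, without advancing time (a new reading comes with each control period).
- r.snapshot(name): name is "scene" or "top" or "wrist"; returns (picture, depth): 400x640x3 uint8, blue, green, red; 400x640 float32, mm along the optical axis (not along the pixel's ray), 0 where there is no reading.
- r.calibration(name): a dict with "vfov" (degrees; the focal length in pixels is half the picture's height over the tangent of half this angle, whatever the lens; pixels are square), "cx", "cy" (the principal point, pixels), "rvec" (rotation vector, rad) and "tvec" (3), from world to camera coordinates, as OpenCV has them; the wrist camera has in their place "tool_from_camera" (4x4, takes a point from camera to tool coordinates, whose origin is the TCP and whose axes are the flange's). Camera axes: x right, y down, z forward; pixel columns grow to the right and rows downward; lengths in mm; the calibration is good to about 2 mm. A picture is of the moment at which its call begins: read the wrist's pose just before it. calibration takes no time and is no camera call.
- r.hand_in(): hands the job in; it is judged then, once.
The state is a dict: "time": time; "joint_pos": joint angles; "qd": joint speeds; "joint_efforts": joint torques, N m; "tool_pos": TCP position; "tcp_rot": TCP orientation; "ft_force": force on the tool from outside, world axes, zero at the start; "wrist_torque": the same for the moment, N m; "finger_gap": finger opening in mm; "grip_force": force on a finger pad.
Only numpy, scipy, OpenCV 4.12 (cv2) and the standard library are available. Lean on these libraries where they do the work, as an engineer would, in place of code of your own. Each camera call takes 0.05 s, during which the arm holds its last target. There are 200 camera calls.

## Working session

There is one attempt and no reset: what is moved stays moved. The work goes in short steps, Python scripts to look and compute and a shell command to move; the robot and the scene stay as the last step left them, time stands still between calls to the robot, and variables do not carry over. Pictures are saved under pics/ and viewed, at most 10 in all, crops included, and the job is handed in when it is done.

```bash
mkdir -p pics; cat > h.py <<'E'
from bench import r
import numpy as np, cv2
from scipy.spatial.transform import Rotation as R
def cam(n):
    c=r.calibration(n); f=200/np.tan(np.radians(c["vfov"])/2)
    return c,f
def pose():
    s=r.sense(); T=np.eye(4); T[:3,:3]=R.from_euler('xyz',s["tcp_rot"],degrees=True).as_matrix(); T[:3,3]=s["tool_pos"]; return T
def ext(n):
    "world_from_camera"
    c,f=cam(n)
    if n=="wrist": return pose()@np.array(c["tool_from_camera"])
    T=np.eye(4); T[:3,:3]=R.from_rotvec(np.ravel(c["rvec"])).as_matrix(); T[:3,3]=np.ravel(c["tvec"]); return np.linalg.inv(T)
def snap(n):
    W=ext(n); p,d=r.snapshot(n); return p,d,W
def cloud(n,d,W):
    c,f=cam(n); v,u=np.mgrid[:400,:640]
    P=np.stack([(u-c["cx"])/f*d,(v-c["cy"])/f*d,d],-1)
    return P@W[:3,:3].T+W[:3,3]
def plane(n,u,v,z,W):
    c,f=cam(n); q=W[:3,:3]@np.array([(u-c["cx"])/f,(v-c["cy"])/f,1]); o=W[:3,3]
    return o+q*(z-o[2])/q[2]
E
python3 - <<'E'
from h import *
np.set_printoptions(precision=1,suppress=True)
s=r.sense(); print(s)
for n in("scene","top","wrist"):
    p,d,W=snap(n); cv2.imwrite(f"pics/{n}0.png",p); np.savez(f"{n}0.npz",p=p,d=d,W=W); print(n,W,cam(n)[1],(d>0).mean())
E
```

```text
{'time': 0.0, 'joint_pos': array([68.4,  7.5, 85.3, -0. , 87.3, -4.9]), 'qd': array([ 0.1,  0.1, -0. , -0. ,  0. , -0.1]), 'joint_efforts': array([  0. , -56.9, -50.1,  -0. ,   0. ,  -0. ]), 'tool_pos': array([172.4, 574.1, 210.6]), 'tcp_rot': array([-179.9,   -0. ,  163.3]), 'ft_force': array([0.8, 1. , 0.2]), 'wrist_torque': array([-0., -0.,  0.]), 'grip_force': 0.0, 'finger_gap': 85.39830345205958}
scene [[   0.8   -0.3    0.5   27.4]
 [  -0.6   -0.4    0.7 -699.6]
 [  -0.    -0.9   -0.5  579.2]
 [   0.     0.     0.     1. ]] 423.49911839614424 0.9961796875
top [[  -0.    -1.     0.1  412.8]
 [  -1.     0.     0.   -91.1]
 [  -0.    -0.1   -1.  1232.3]
 [   0.     0.     0.     1. ]] 505.14055080649825 0.99609765625
wrist [[  0.3   0.9   0.3  93.2]
 [  1.   -0.3  -0.1 597.6]
 [ -0.    0.3  -0.9 372.8]
 [  0.    0.    0.    1. ]] 299.8147186409585 0.99580078125
```

View pics/scene0.png

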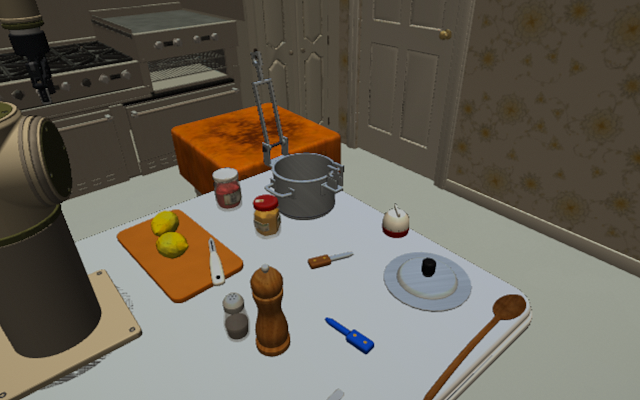

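View pics/top0.png

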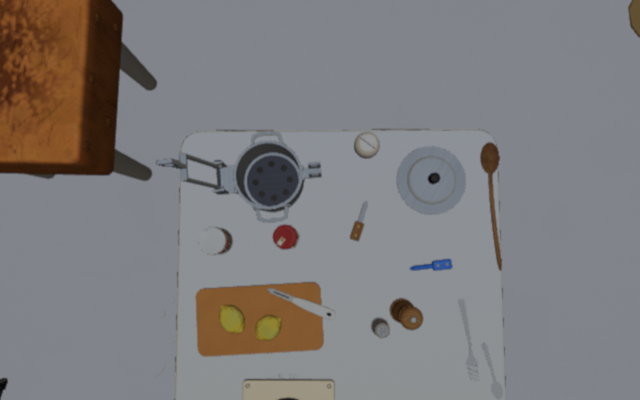

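```bash
cat > m.py <<'E'
from h import *
from scipy.optimize import least_squares
np.set_printoptions(precision=1,suppress=True)
def fit(P,tag):
    P=P[:,:2]; 
    f=lambda q:np.hypot(*(P-q[:2]).T)-q[2]
    o=least_squares(f,[*P.mean(0),50],loss='soft_l1',f_scale=2); print(tag,o.x,len(P))
def blob(C,m,xy,rad):
    k=m&(np.hypot(C[...,0]-xy[0],C[...,1]-xy[1])<rad); return C[k]
for n in("top","scene"):
    D=np.load(n+"0.npz"); p,d,W=D["p"],D["d"],D["W"]; C=cloud(n,d,W); z=C[...,2]; ok=d>0
    hsv=cv2.cvtColor(p,cv2.COLOR_BGR2HSV)
    if n=="top":
        for t,(u,v) in dict(pot=(270,178),jam=(213,241),honey=(285,237),lid=(434,178),timer=(367,145),pin=(357,230)).items(): print(t,C[v,u],plane(n,u,v,0,W))
        pot,jam,honey,lid,tim=[C[v,u,:2] for u,v in((270,178),(213,241),(285,237),(434,178),(367,145))]
    print(n,'table z',np.median(z[ok&(abs(z)<15)]))
    fit(blob(C,ok&(abs(z-112)<5),pot,80),'pot rim ')
    B=blob(C,ok&(z>84),jam,50); print('jam top z',np.median(B[:,2]),'bbox',B.min(0),B.max(0)); 
    B=blob(C,ok&(z>76),honey,50); print('honey',B.min(0),B.max(0))
    B=blob(C,ok&(z>40),lid,40); print('knob',B.min(0),B.max(0),B.mean(0))
    B=blob(C,ok&(z>4)&(z<12),lid,95); print('lidflange',B.min(0),B.max(0))
    B=blob(C,ok&(z>20),tim,60); print('timer',B.min(0),B.max(0))
    B=blob(C,ok&(z>124)&(z<156),pot+[0,-106],40); print('fork',B.min(0),B.max(0),B.mean(0),len(B))
    B=blob(C,ok&(z>170),pot+[0,200],220); B=B[np.argsort(B[:,2])]; print('bar',B[:3],B[-8:].mean(0))
    for zz in range(180,340,30):
        k=B[abs(B[:,2]-zz)<8]; print(zz,k.min(0) if len(k) else 0,k.max(0) if len(k) else 0)
    m=ok&(hsv[...,0]>3)&(hsv[...,0]<20)&(hsv[...,1]>120)&(hsv[...,2]>40)
    q=plane("top",357,230,7,np.load("top0.npz")["W"])[:2]
    k=m&(np.hypot(C[...,0]-q[0],C[...,1]-q[1])<45); v,u=np.nonzero(k)
    Q=np.array([plane(n,a,b,12,W) for a,b in zip(u,v)])[:,:2]; rc=cv2.minAreaRect(Q.astype(np.float32)); print('grip',rc,Q.mean(0))
    k=ok&(z>3)&(np.hypot(C[...,0]-q[0],C[...,1]-q[1])<110)&(z<20)&~m; B=C[k]; print('shank',B.mean(0),B.min(0),B.max(0),len(B))
E
python3 m.py
python3 - <<'E'
import cv2,numpy as np
a=cv2.imread('pics/scene0.png');b=cv2.imread('pics/top0.png')
x=cv2.resize(a[40:240,200:360],(400,500));y=cv2.resize(b[120:260,150:330],None,fx=2.2,fy=2.2)
z=cv2.resize(b[190:250,330:390],(190,190)); o=np.zeros((505,800,3),np.uint8); o[:500,:400]=x;o[:308,400:796]=y;o[310:500,400:590]=z
cv2.imwrite('pics/c1.png',o)
E
```

```text
pot [589.2  46.3   2.4] [589.6  46.6   0. ]
jam [433.3 164.5  93.2] [434.9 185.4   0. ]
honey [441.9   1.8  90.1] [444.2   9.1   0. ]
lid [ 579.4 -343.8   56.3] [ 587.3 -355.8    0. ]
timer [ 657.9 -188.1   60.3] [ 670.5 -193.1    0. ]
pin [ 460.  -165.3   17.4] [ 460.7 -166.4    0. ]
top table z 0.8423711171726609
pot rim  [581.8  40.1  74.1] 408
jam top z 93.98900518185519 bbox [404.  135.3  84.5] [465.1 198.3 100.9]
honey [414.9 -24.9  77.5] [490.2  36.5  92.9]
knob [ 567.8 -356.1   42.9] [ 591.6 -332.5   62.3] [ 579.6 -343.8   55.1]
lidflange [ 488.9 -436.8    4.1] [ 673.4 -250.2   12. ]
timer [ 635.1 -219.8   20.5] [ 693.9 -159.3   70.7]
fork [576.3 -80.7 124.6] [603.  -52.  154.5] [589.2 -66.3 144.2] 117
bar [[548.6 144.7 170.7]
 [595.9 147.6 171. ]
 [548.5 142.5 171.1]] [570.1 181.6 363. ]
180 [545.7 144.3 172.3] [597.3 161.8 187.9]
210 [545.1 150.6 203.3] [595.9 167.1 216.4]
240 [544.9 157.1 232.8] [596.4 174.2 246.8]
270 [543.6 163.7 262.2] [596.7 179.2 277.8]
300 [544.3 170.7 292.1] [596.  187.2 307.2]
330 [564.2 173.  324.8] [573.9 204.5 337.7]
grip ((459.05865478515625, -
[... 461 characters left out ...]
6.5] [ 663.6 -262.    12. ]
timer [ 632.2 -220.5   20. ] [ 689.  -162.8   66.4]
fork [573.  -81.2 124.1] [604.2 -50.2 152.2] [586.5 -67.9 140.1] 195
bar [[545.8 156.1 171.1]
 [590.4 150.3 171.3]
 [594.1 146.7 171.4]] [567.3 182.7 360.5]
180 [542.7 142.8 172.5] [596.1 169.4 188. ]
210 [543.1 147.7 202. ] [596.  173.1 217.9]
240 [542.3 157.1 232.2] [595.1 177.8 247.3]
270 [541.  163.8 262. ] [595.5 184.4 277.8]
300 [542.3 171.5 292.2] [593.2 190.3 307.7]
330 [561.8 173.6 322.2] [572.2 205.2 337.8]
grip ((455.4422607421875, -169.00531005859375), (30.182933807373047, 44.60697555541992), 70.66302490234375) [ 455.3 -168.8]
shank [ 475.1 -174.9    8.3] [ 362.1 -270.9    3. ] [545.8 -63.2  17.6] 242
```

View pics/c1.png

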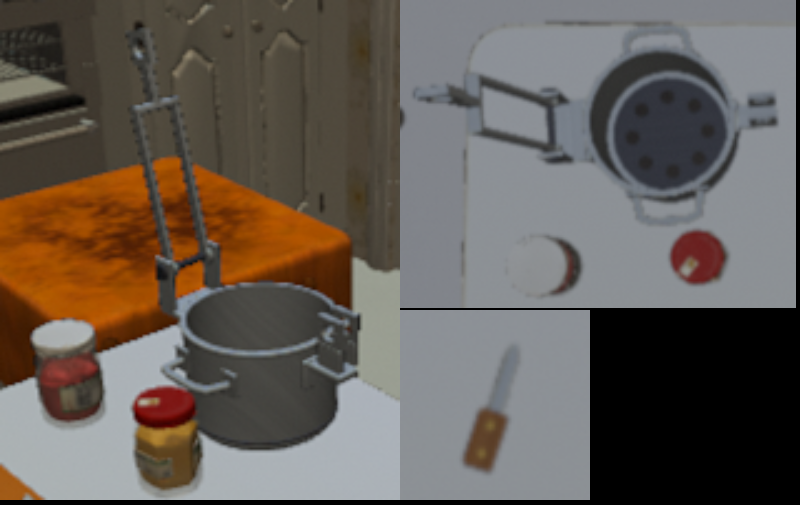

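The scene and crops show the jam jar (white lid) at about top pixel (213,241), honey at (285,237), pot at (270,178) with fork towards −y, bar leaning back, lid knob at (434,178), brown-grip pin at (357,230) with its nose towards +x, blue look-alike at (432,266). Moving over the jam jar.

```bash
python3 -c "
from bench import r; print(r.tip_reach)"
python3 -m handwheel '[[-0.018,-0.035,0,0,0,-5.6,0.085],[-0.018,-0.035,0,0,0,-5.6,0.085],[-0.02,-0.034,0,0,0,-5.5,0.085],[-0.0217,-0.034,0,0,0,0,0.085],[-0.0217,-0.034,0,0,0,0,0.085],[-0.0217,-0.034,0,0,0,0,0.085],[-0.0217,-0.034,0,0,0,0,0.085],[-0.0217,-0.034,0,0,0,0,0.085]]'
python3 -m handwheel '[[-0.0217,-0.034,0,0,0,0,0.085],[-0.0217,-0.034,0,0,0,0,0.085],[-0.0217,-0.034,0,0,0,0,0.085],[0,0,0,0,0,0,0.085],[0,0,0,0,0,0,0.085]]'
```

```text
19.0
time: 0.82
tool_pos: [316.1, 290.6, 211.6]
tcp_rot: [180.0, 0.0, -180.0]
ft_force: [1.1, 0.6, 0.1]
finger_gap: 85.3
grip_force: 0.0
time: 1.23
tool_pos: [381.6, 188.3, 211.5]
tcp_rot: [-180.0, -0.0, 179.7]
ft_force: [-0.8, -0.4, -0.3]
finger_gap: 85.0
grip_force: 0.0
```

```bash

python3 -m handwheel '[[-0.026,-0.0105,0,0,0,0,0.085],[-0.0255,-0.0105,0,0,0,0,0.085],[0,0,0.03,0,0,0,0.085],[0,0,0.035,0,0,0,0.085],[0,0,0.03,0,0,0,0.085],[0,0,0.03,0,0,0,0.085],[0,0,0.006,0,0,0,0.085],[0,0,0,0,0,0,0.085]]'
python3 -m handwheel '[[0,0,0,0,0,0,0.06],[0,0,0,0,0,0,0.05],[0,0,0,0,0,0,0.05],[0,0,0,0,0,0,0.05],[0,0,0,0,0,0,0.05],[0,0,0,0,0,0,0.05]]' 40
```

```text
time: 1.9
tool_pos: [429.4, 169.8, 78.2]
tcp_rot: [-179.9, -0.3, -179.9]
ft_force: [-0.3, 0.5, 0.5]
finger_gap: 84.5
grip_force: 0.0
time: 2.4
tool_pos: [432.9, 169.4, 81.5]
tcp_rot: [180.0, 0.1, 180.0]
ft_force: [1.0, 0.3, -0.6]
finger_gap: 49.8
grip_force: 0.0
```

```bash
python3 - <<'E'
from h import *
p,d,W=snap("wrist"); cv2.imwrite("pics/w1.png",p)
q,d,W=snap("scene"); cv2.imwrite("pics/w1.png",np.hstack([cv2.resize(p,(480,300)),cv2.resize(q[100:260,150:320],(319,300))]))
E
```

```text
(no output)
```

View pics/w1.png

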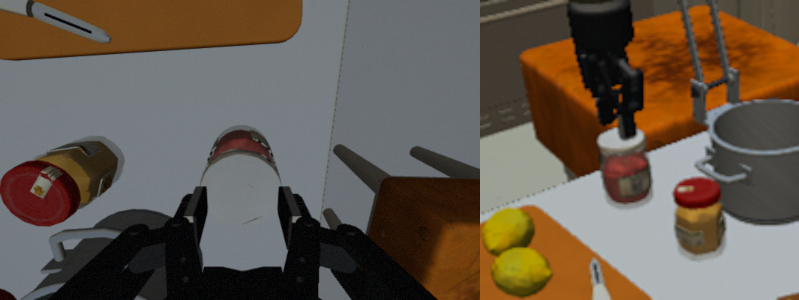

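```bash
python3 - <<'E'
from h import *
np.set_printoptions(precision=1,suppress=True)
print(r.sense())
for n in("top","scene","wrist"):
    p,d,W=snap(n); C=cloud(n,d,W); hsv=cv2.cvtColor(p,cv2.COLOR_BGR2HSV)
    near=(d>0)&(np.hypot(C[...,0]-433,C[...,1]-167)<70)&(C[...,2]>20)
    dark=near&(hsv[...,2]<50); lite=near&(hsv[...,2]>110)&(hsv[...,1]<60)
    for t,m in(('dark',dark&(C[...,2]<200)),('white',lite)):
        B=C[m]; print(n,t,len(B), *(np.percentile(B,q,axis=0) for q in(2,50,98)) if len(B) else ())
E
```

```text
{'time': 2.5, 'joint_pos': array([ 15. ,  -7.9, 114.6,  -0. ,  73.2, -74.9]), 'qd': array([-0. ,  0.1,  0.1,  0. , -0. ,  0. ]), 'joint_efforts': array([  0. , -39.6, -46.8,   0. ,  -0. ,   0. ]), 'tool_pos': array([432.5, 169.3,  81. ]), 'tcp_rot': array([180.,   0., 180.]), 'ft_force': array([ 0.7, -0.2,  0.2]), 'wrist_torque': array([-0.,  0., -0.]), 'grip_force': 0.0, 'finger_gap': 50.08987082618145}
top dark 32 [419.2 126.6 108.4] [433.1 136.6 168.7] [447.9 143.2 184.5]
top white 4352 [387.  105.5  95.1] [428.9 165.9 509.3] [472.1 228.5 528.4]
scene dark 763 [410.6 103.5  72.4] [422.9 142.3 163.3] [441.8 223.6 198.5]
scene white 211 [401.4 137.2  36.7] [423.4 158.4  94.2] [458.4 193.8  96.3]
wrist dark 35838 [412.6 109.1 107.3] [420.7 168.5 172. ] [440.7 228.1 191.1]
wrist white 7768 [406.9 142.7  91.8] [432.1 167.9  93.2] [461.2 193.9  94.9]
```

```bash

python3 -m handwheel '[[0,0,0,0,0,0,0.04],[0,0,0,0,0,0,0.04],[0,0,0,0,0,0,0.04]]' 40
python3 - <<'E'
from h import *
c=r.calibration("wrist"); print(np.round(c["tool_from_camera"],2))
q,d,W=snap("scene"); p,d2,W2=snap("wrist")
cv2.imwrite("pics/w2.png",np.hstack([cv2.resize(q[130:230,180:290],(440,400),interpolation=cv2.INTER_CUBIC),p[:,140:500]]))
C=cloud("wrist",d2,W2)
np.set_printoptions(precision=0,suppress=True)
for u in(260,280,300,320,340,360,380,400): print(u,[tuple(np.round(C[v,u])) for v in(200,260,300,340)])
E
```

```text
time: 2.9
tool_pos: [432.3, 169.3, 80.6]
tcp_rot: [-180.0, -0.0, 180.0]
ft_force: [1.0, 1.3, -0.3]
finger_gap: 40.0
grip_force: 0.0
[[  -0.     -0.95   -0.32   82.81]
 [   1.     -0.      0.     -0.68]
 [  -0.     -0.32    0.95 -162.03]
 [   0.      0.      0.      1.  ]]
260 [(np.float64(432.0), np.float64(114.0), np.float64(-1.0)), (np.float64(425.0), np.float64(137.0), np.float64(111.0)), (np.float64(420.0), np.float64(145.0), np.float64(150.0)), (np.float64(415.0), np.float64(151.0), np.float64(174.0))]
280 [(np.float64(432.0), np.float64(132.0), np.float64(-1.0)), (np.float64(421.0), np.float64(148.0), np.float64(119.0)), (np.float64(437.0), np.float64(149.0), np.float64(128.0)), (np.float64(582.0), np.float64(125.0), np.float64(0.0))]
300 [(np.float64(408.0), np.float64(155.0), np.float64(71.0)), (np.float64(436.0), np.float64(156.0), np.float64(92.0)), (np.float64(533.0), np.float64(146.0), np.float64(1.0)), (np.float64(582.0), np.float64(145.0), np.float64(0.0))]
320 [(np.float64(403.0), np.float64(167.0), np.float64(84.0)), (np.float64(436.0), np.float64(167.0), np.float64(9
[... 373 characters left out ...]
t64(415.0), np.float64(194.0), np.float64(49.0)), (np.float64(436.0), np.float64(190.0), np.float64(92.0)), (np.float64(534.0), np.float64(204.0), np.float64(-1.0)), (np.float64(583.0), np.float64(206.0), np.float64(-1.0))]
380 [(np.float64(432.0), np.float64(217.0), np.float64(0.0)), (np.float64(421.0), np.float64(195.0), np.float64(119.0)), (np.float64(420.0), np.float64(190.0), np.float64(150.0)), (np.float64(415.0), np.float64(185.0), np.float64(174.0))]
400 [(np.float64(432.0), np.float64(234.0), np.float64(0.0)), (np.float64(490.0), np.float64(239.0), np.float64(-0.0)), (np.float64(420.0), np.float64(197.0), np.float64(149.0)), (np.float64(415.0), np.float64(191.0), np.float64(174.0))]
```

View pics/w2.png

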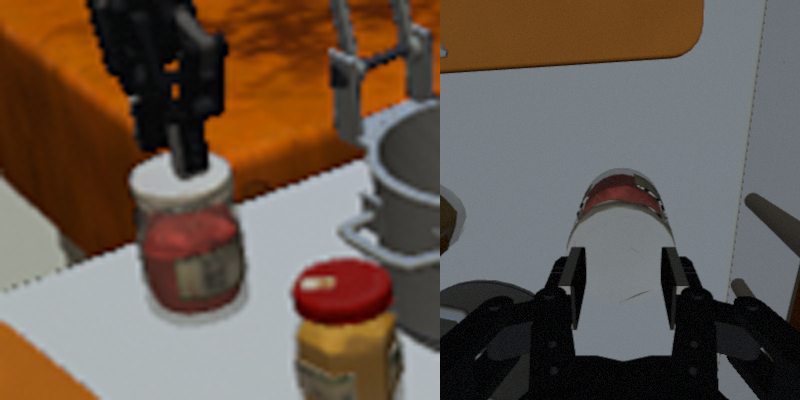

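```bash
python3 - <<'E'
from h import *
np.set_printoptions(precision=0,suppress=True)
for n in("scene","wrist"):
    p,d,W=snap(n); C=cloud(n,d,W); g=p.max(-1)
    near=(d>0)&(np.hypot(C[...,0]-433,C[...,1]-169)<60)&(g<75)&(C[...,2]>90)&(C[...,2]<150)
    B=C[near]; B=B[np.argsort(B[:,2])]; print(n,len(B)); print(B[:200:14])
    if n=="scene":
        for v in range(160,182,2): print(v,[ (g[v,u],*np.round(C[v,u]).astype(int)) for u in(224,227,230)])
    else:
        for v in range(236,300,6): print(v,[ (g[v,u],*np.round(C[v,u]).astype(int)) for u in(266,272,276)])
E
```

```text
scene 263
[[402. 176.  90.]
 [429. 192. 105.]
 [420. 190. 108.]
 [424. 145. 111.]
 [428. 192. 113.]
 [420. 193. 116.]
 [426. 188. 118.]
 [427. 189. 120.]
 [428. 190. 123.]
 [420. 190. 125.]
 [419. 142. 127.]
 [429. 140. 130.]
 [431. 139. 132.]
 [422. 136. 134.]
 [427. 189. 137.]]
160 [(np.uint8(7), np.int64(421), np.int64(137), np.int64(144)), (np.uint8(8), np.int64(420), np.int64(119), np.int64(151)), (np.uint8(13), np.int64(437), np.int64(137), np.int64(139))]
162 [(np.uint8(35), np.int64(422), np.int64(140), np.int64(138)), (np.uint8(11), np.int64(428), np.int64(136), np.int64(137)), (np.uint8(14), np.int64(435), np.int64(134), np.int64(135))]
164 [(np.uint8(42), np.int64(421), np.int64(138), np.int64(133)), (np.uint8(14), np.int64(429), np.int64(140), np.int64(130)), (np.uint8(10), np.int64(436), np.int64(138), np.int64(128))]
166 [(np.uint8(50), np.int64(422), np.int64(143), np.int64(126)), (np.uint8(10), np.int64(427), np.int64(137), np.int64(127)), (np.uint8(10), np.int64(434), np.int64(137), np.int64(124))]
168 [(np.uint8(59), np.int64(422), np.int64(145), np.int64(120)), (np
[... 2885 characters left out ...]
), np.int64(133)), (np.uint8(29), np.int64(422), np.int64(147), np.int64(133)), (np.uint8(5), np.int64(421), np.int64(149), np.int64(134))]
284 [(np.uint8(42), np.int64(421), np.int64(146), np.int64(139)), (np.uint8(7), np.int64(421), np.int64(148), np.int64(138)), (np.uint8(12), np.int64(423), np.int64(149), np.int64(136))]
290 [(np.uint8(125), np.int64(423), np.int64(145), np.int64(139)), (np.uint8(30), np.int64(424), np.int64(148), np.int64(139)), (np.uint8(0), np.int64(426), np.int64(149), np.int64(135))]
296 [(np.uint8(0), np.int64(420), np.int64(147), np.int64(147)), (np.uint8(31), np.int64(426), np.int64(148), np.int64(139)), (np.uint8(3), np.int64(429), np.int64(149), np.int64(135))]
```

Both cameras put the fingertips at z≈104 while the reported TCP is at 80.6, so the real tips stand about 23 mm above the reported point. I'll use that offset, and go lower to grip the jar.

```bash

python3 -m handwheel '[[0,0,0,0,0,0,0.085],[0,0,0,0,0,0,0.085],[0,0,0,0,0,0,0.085],[0,0,0,0,0,0,0.085],[0,0,0,0,0,0,0.085],[0,0,0.02,0,0,0,0.085],[0,0,0.018,0,0,0,0.085],[0,0,0,0,0,0,0.085]]'
python3 -m handwheel '[[0,0,0,0,0,0,0.05],[0,0,0,0,0,0,0.05],[0,0,0,0,0,0,0.05],[0,0,0,0,0,0,0.05],[0,0,0,0,0,0,0.05]]' 40
```

```text
time: 3.77
tool_pos: [429.7, 168.6, 39.4]
tcp_rot: [-179.9, -0.3, 180.0]
ft_force: [-1.4, -0.3, -0.7]
finger_gap: 85.5
grip_force: 0.0
time: 4.18
tool_pos: [433.2, 169.5, 43.8]
tcp_rot: [180.0, 0.1, 180.0]
ft_force: [-0.4, -1.2, 3.0]
finger_gap: 62.1
grip_force: 44.6
```

```bash

python3 -m handwheel '[[0,0,-0.01,0,0,0,0.05],[0,0,-0.025,0,0,0,0.05],[0,0,-0.035,0,0,0,0.05],[0,0,-0.035,0,0,0,0.05],[0,0,-0.03,0,0,0,0.05],[0,-0.02,0,0,0,0,0.05],[0,-0.03,0,0,0,0,0.05],[0,-0.03,0,0,0,0,0.05]]' 60
python3 -m handwheel '[[0,-0.03,0,0,0,0,0.05],[0,-0.017,0,0,0,0,0.05],[-0.02,0,0,0,0,0,0.05],[-0.03,0,0,0,0,0,0.05],[-0.03,0,0,0,0,0,0.05],[-0.03,0,0,0,0,0,0.05],[-0.025,0,0,0,0,0,0.05],[-0.012,0,0,0,0,0,0.05]]'
python3 -m handwheel '[[0,0,0,0,0,0,0.05],[0,0,0,0,0,0,0.05],[0,0,0,0,0,0,0.05]]'
python3 - <<'E'
from h import *
p,d,W=snap("wrist");q,d2,W2=snap("scene"); cv2.imwrite("pics/w3.png",np.hstack([cv2.resize(q[90:230,220:370],(428,400)),p[:,140:500]]))
E
```

```text
time: 4.85
tool_pos: [432.3, 89.1, 179.1]
tcp_rot: [180.0, 0.1, -179.9]
ft_force: [1.1, 0.2, -3.6]
finger_gap: 61.4
grip_force: 66.5
time: 5.52
tool_pos: [581.3, 42.2, 177.7]
tcp_rot: [180.0, 0.0, 180.0]
ft_force: [-0.0, 0.1, -3.4]
finger_gap: 61.5
grip_force: 66.6
time: 5.77
tool_pos: [578.2, 42.4, 177.5]
tcp_rot: [180.0, -0.1, 180.0]
ft_force: [-0.0, -0.5, -3.2]
finger_gap: 61.4
grip_force: 66.6
```

View pics/w3.png

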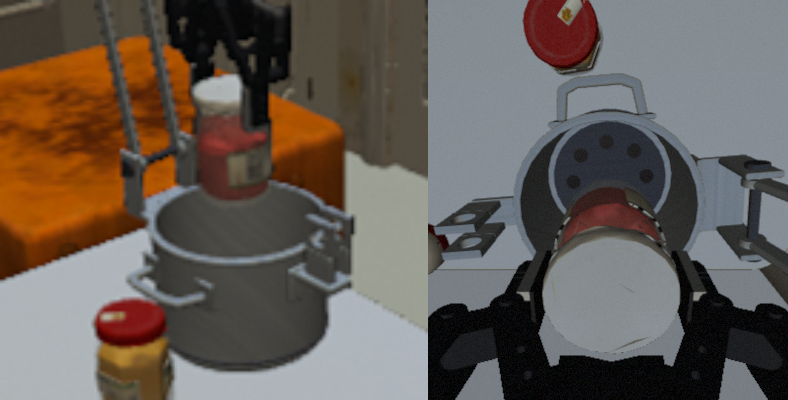

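The jar is held upright over the pot mouth (left view, about (235,140)). Lowering.

```bash

python3 -m handwheel '[[0,0,0.015,0,0,0,0.05],[0,0,0.03,0,0,0,0.05],[0,0,0.03,0,0,0,0.05],[0,0,0.025,0,0,0,0.05],[0,0,0.015,0,0,0,0.05],[0,0,0.006,0,0,0,0.05],[0,0,0.003,0,0,0,0.05],[0,0,0.002,0,0,0,0.05]]'
python3 -m handwheel '[[0,0,0.001,0,0,0,0.05],[0,0,0.001,0,0,0,0.05],[0,0,0,0,0,0,0.05]]'
```

```text
time: 6.53
tool_pos: [579.5, 42.3, 52.5]
tcp_rot: [180.0, 0.1, 180.0]
ft_force: [-0.8, 0.5, -2.8]
finger_gap: 61.7
grip_force: 66.6
time: 6.78
tool_pos: [580.1, 42.3, 50.9]
tcp_rot: [180.0, 0.1, 180.0]
ft_force: [-0.2, 0.7, -2.9]
finger_gap: 61.3
grip_force: 66.6
```

```bash

python3 -m handwheel '[[0,0,0.001,0,0,0,0.05],[0,0,0.001,0,0,0,0.05],[0,0,0.0005,0,0,0,0.05],[0,0,0,0,0,0,0.05]]'
python3 -m handwheel '[[0,0,0,0,0,0,0.066],[0,0,0,0,0,0,0.072],[0,0,0,0,0,0,0.076],[0,0,0,0,0,0,0.076],[0,0,0,0,0,0,0.076],[0,0,-0.01,0,0,0,0.076],[0,0,-0.02,0,0,0,0.076],[0,0,-0.03,0,0,0,0.076]]' 
python3 -m handwheel '[[0,0,-0.04,0,0,0,0.06],[0,0,-0.04,0,0,0,0.06],[0,0,0,0,0,0,0.06],[0,0,0,0,0,0,0.06]]' 
python3 - <<'E'
from h import *
np.set_printoptions(precision=1,suppress=True)
p,d,W=snap("wrist"); q,d2,W2=snap("top")
for n,p,d,W in(("wrist",p,d,W),("top",q,d2,W2)):
    C=cloud(n,d,W); B=C[(d>0)&(np.hypot(C[...,0]-581,C[...,1]-40)<65)&(C[...,2]>70)&(C[...,2]<107)]
    print(n,len(B),np.percentile(B,[2,50,98],axis=0))
    B=C[(d>0)&(np.hypot(C[...,0]-581,C[...,1]-40)<80)&(abs(C[...,2]-112)<4)]; print('rim',np.percentile(B,[1,99],axis=0))
cv2.imwrite("pics/w4.png",p)
E
```

```text
time: 7.12
tool_pos: [580.6, 42.2, 49.0]
tcp_rot: [-180.0, 0.2, 180.0]
ft_force: [-2.6, -0.1, 5.3]
finger_gap: 61.6
grip_force: 67.5
time: 7.78
tool_pos: [576.8, 42.3, 105.3]
tcp_rot: [180.0, -0.3, 180.0]
ft_force: [1.5, 0.4, -0.6]
finger_gap: 76.0
grip_force: 0.0
time: 8.12
tool_pos: [581.9, 42.2, 192.2]
tcp_rot: [-180.0, 0.5, 180.0]
ft_force: [0.6, 0.6, -0.8]
finger_gap: 60.3
grip_force: 0.0
wrist 3904 [[552.   13.2  72.6]
 [578.3  40.6  98. ]
 [609.   68.5  99.8]]
rim [[505.2 -35.9 108.3]
 [657.1 116.1 113. ]]
top 95 [[557.3   9.   71.4]
 [573.5  15.4  98. ]
 [590.9  22.4 103.3]]
rim [[508.2 -37.7 108.4]
 [652.4 117.7 115.7]]
```

```bash

python3 -m handwheel '[[0,-0.02,0,0,0,0,0.06],[0,-0.037,0,0,0,0,0.06],[0,-0.037,0,0,0,0,0.06],[0,-0.037,0,0,0,0,0.06],[0,-0.037,0,0,0,0,0.06],[0,-0.037,0,0,0,0,0.06],[0,-0.037,0,0,0,0,0.06],[0,-0.037,0,0,0,0,0.06]]' 
python3 -m handwheel '[[0,-0.037,0,0,0,0,0.06],[0,-0.037,0,0,0,0,0.06],[0,-0.02,0,0,0,0,0.06],[0,-0.012,0,0,0,0,0.06],[0,0,0,0,0,0,0.06],[0,0,0,0,0,0,0.06]]' 
cat > lid.py <<'E'
from h import *
from scipy.optimize import least_squares
np.set_printoptions(precision=1,suppress=True)
import sys
x,y,z0=map(float,sys.argv[1:4])
s=r.sense(); print(s["tool_pos"],s["tcp_rot"])
p,d,W=snap("wrist"); C=cloud("wrist",d,W); g=p.max(-1); z=C[...,2]-z0; rr=np.hypot(C[...,0]-x,C[...,1]-y)
B=C[(d>0)&(rr<25)&(z>52)&(z<59)]; print("knob top",len(B),np.percentile(B,[1,99],axis=0).mean(0),np.percentile(B,[1,50,99],axis=0))
B=C[(d>0)&(rr<95)&(rr>62)&(z>9)&(z<15)]
if len(B)>50:
    A=np.c_[B[:,:2],np.ones(len(B))]; c=np.linalg.lstsq(A,B[:,2],rcond=None)[0]; print("flange",len(B),np.percentile(B,[1,99],axis=0).mean(0),"tilt rad",c[:2]*1e3,"e-3 z",np.median(B[:,2]))
cv2.imwrite(f"pics/l{int(s['time']*100)}.png",p)
E
python3 lid.py 579.5 -345 0
```

```text
time: 8.88
tool_pos: [577.7, -237.9, 184.8]
tcp_rot: [179.9, -0.2, 180.0]
ft_force: [0.6, 0.3, -0.7]
finger_gap: 60.0
grip_force: 0.0
time: 9.38
tool_pos: [578.6, -341.9, 185.6]
tcp_rot: [179.9, -0.1, 179.9]
ft_force: [-0.1, -0.2, -0.2]
finger_gap: 59.9
grip_force: 0.0
[ 578.6 -341.9  185.6] [179.9  -0.1 179.9]
knob top 449 [ 581.2 -345.9   54.6] [[ 569.7 -357.6   52.3]
 [ 580.6 -345.4   55.1]
 [ 592.8 -334.2   56.8]]
flange 7082 [ 580.7 -345.4   11.5] tilt rad [-1.6  0.2] e-3 z 11.555806218210932
```

```bash

python3 -m handwheel '[[-0.002,-0.002,0.03,0,0,0,0.06],[0,0,0.035,0,0,0,0.06],[0,0,0.035,0,0,0,0.06],[0,0,0.03,0,0,0,0.06],[0,0,0.025,0,0,0,0.06],[0,0,0.012,0,0,0,0.06],[0,0,0.006,0,0,0,0.06],[0,0,0,0,0,0,0.06]]' 
python3 -m handwheel '[[0,0,0,0,0,0,0.05],[0,0,0,0,0,0,0.035],[0,0,0,0,0,0,0.018],[0,0,0,0,0,0,0.015],[0,0,0,0,0,0,0.015],[0,0,0,0,0,0,0.015]]' 60
```

```text
time: 10.1
tool_pos: [580.9, -343.2, 13.3]
tcp_rot: [179.9, -0.1, -179.9]
ft_force: [-0.2, -0.1, 0.5]
finger_gap: 59.8
grip_force: 0.0
time: 10.6
tool_pos: [582.7, -345.7, 17.0]
tcp_rot: [-179.9, 0.2, 180.0]
ft_force: [-0.4, 1.1, 6.4]
finger_gap: 23.5
grip_force: 59.1
```

```bash

python3 -m handwheel '[[0,0,-0.01,0,0,0,0.015],[0,0,-0.02,0,0,0,0.015],[0,0,-0.03,0,0,0,0.015],[0,0,-0.03,0,0,0,0.015],[0,0,-0.035,0,0,0,0.015],[0,0,-0.03,0,0,0,0.015],[0,0,-0.015,0,0,0,0.015],[0,0.015,0,0,0,0,0.015]]' 80
python3 -m handwheel '[[0,0.03,0,0,0,0,0.015],[0,0.035,0,0,0,0,0.015],[0,0.035,0,0,0,0,0.015],[0,0.035,0,0,0,0,0.015],[0,0.035,0,0,0,0,0.015],[0,0.035,0,0,0,0,0.015],[0,0.035,0,0,0,0,0.015],[0,0.035,0,0,0,0,0.015]]' 
python3 -m handwheel '[[0,0.03,0,0,0,0,0.015],[0,0.025,0,0,0,0,0.015],[0,0.015,0,0,0,0,0.015],[0,0.01,0,0,0,0,0.015],[0,0,0,0,0,0,0.015],[0,0,0,0,0,0,0.015],[0,0,0,0,0,0,0.015]]' 
python3 lid.py 580.5 27 165
python3 - <<'E'
from h import *
np.set_printoptions(precision=1,suppress=True)
for n in("scene","top"):
    p,d,W=snap(n);C=cloud(n,d,W);z=C[...,2];rr=np.hypot(C[...,0]-580,C[...,1]-30)
    B=C[(d>0)&(rr<110)&(z>160)&(z<195)&(C[...,1]<125)]; print(n,len(B),np.percentile(B,[1,50,99],axis=0))
E
```

```text
time: 11.27
tool_pos: [583.0, -333.5, 191.3]
tcp_rot: [-179.6, 0.4, 179.8]
ft_force: [1.9, -0.6, -1.7]
finger_gap: 22.8
grip_force: 78.9
time: 11.93
tool_pos: [579.9, -52.5, 183.4]
tcp_rot: [180.0, -0.1, 180.0]
ft_force: [0.4, 0.2, -2.6]
finger_gap: 23.4
grip_force: 79.0
time: 12.52
tool_pos: [581.0, 24.4, 183.9]
tcp_rot: [-180.0, -0.0, 179.9]
ft_force: [-0.1, -0.1, -3.4]
finger_gap: 22.9
grip_force: 79.0
[581.   24.4 183.9] [-180.    -0.   179.9]
knob top 2324 [579.5  26.  220.5] [[568.    4.4 217.3]
 [575.9  24.2 221.8]
 [591.1  47.6 223.7]]
flange 20051 [579.1  24.  178.4] tilt rad [-4.7  1.8] e-3 z 178.52819618318105
scene 1645 [[497.  -57.3 175.8]
 [557.7  -0.8 181.1]
 [655.3 101.  193.1]]
top 1873 [[504.6 -56.4 175.5]
 [553.5 -12.5 180.5]
 [641.1 102.9 194.2]]
```

```bash
cat > fl.py <<'E'
from h import *
import sys
from scipy.optimize import least_squares
np.set_printoptions(precision=1,suppress=True)
x,y,zf=map(float,sys.argv[1:4])   # guess, flange top z
for n in("wrist","scene","top"):
    ts=r.sense()["tool_pos"]; p,d,W=snap(n);C=cloud(n,d,W);z=C[...,2];rr=np.hypot(C[...,0]-x,C[...,1]-y)
    m=((d>0)&(rr<92)&(rr>55)&(abs(z-zf)<6)).astype(np.uint8); 
    # outermost point per angle bin
    P=C[m>0]; a=np.arctan2(P[:,1]-y,P[:,0]-x); q=np.hypot(P[:,0]-x,P[:,1]-y); b=np.floor(np.degrees(a)/4)
    E=[]
    for k in np.unique(b):
        s=b==k
        if s.sum()>5: i=np.flatnonzero(s)[np.argsort(q[s])[-3]]; E.append(P[i,:2])
    E=np.array(E); o=least_squares(lambda c:np.hypot(*(E-c[:2]).T)-c[2],[x,y,84],loss='soft_l1',f_scale=1.5)
    o2=least_squares(lambda c:np.hypot(*(E-c[:2]).T)-84,[x,y],loss='soft_l1',f_scale=1.5)
    A=np.c_[P[:,:2],np.ones(len(P))]; c=np.linalg.lstsq(A,P[:,2],rcond=None)[0]
    print(n,len(E),o.x,o2.x,"z",np.median(P[:,2]),"tilt mrad",c[:2]*1e3,ts)
E
python3 fl.py 580.5 23 178.5
```

```text
wrist 77 [579.6  23.9  82.7] [580.4  23.9] z 178.7751941762096 tilt mrad [-5.9  2.1] [581.2  24.1 184.1]
scene 64 [575.3  21.1  78.5] [578.9  26. ] z 179.78343502492865 tilt mrad [-1.7  5.5] [581.3  24.2 184.1]
top 53 [579.5  23.8  81.4] [582.3  25.1] z 179.71662900313015 tilt mrad [0.5 3.1] [581.3  24.4 184.2]
```

```bash

python3 -m handwheel '[[-0.0005,0.008,0,0,0,0,0.015],[0,0.0073,0,0,0,0,0.015],[0,0,0.015,0,0,0,0.015],[0,0,0.02,0,0,0,0.015],[0,0,0.01,0,0,0,0.015],[0,0,0,0,0,0,0.015],[0,0,0,0,0,0,0.015]]' 
python3 fl.py 581 39.5 133.7
```

```text
time: 13.4
tool_pos: [581.1, 41.0, 138.6]
tcp_rot: [180.0, -0.1, 180.0]
ft_force: [0.6, -0.0, -2.4]
finger_gap: 23.2
grip_force: 79.0
wrist 77 [579.6  40.6  82.8] [580.2  40.4] z 133.3188249180647 tilt mrad [-7.8  2. ] [581.1  41.  138.6]
scene 65 [576.6  38.7  78.4] [580.1  43.1] z 135.36045282682517 tilt mrad [-1.3  4.3] [581.9  40.9 139.7]
top 53 [580.8  40.   81.2] [583.6  41.5] z 135.7621559767673 tilt mrad [1.  1.5] [582.4  40.7 140.4]
```

```bash

python3 -m handwheel '[[0,-0.0007,0.005,0,0,0,0.015],[0,0,0.004,0,0,0,0.015],[0,0,0.002,0,0,0,0.015],[0,0,0.002,0,0,0,0.015],[0,0,0,0,0,0,0.015],[0,0,0,0,0,0,0.015]]' 
python3 -m handwheel '[[0,0,0.001,0,0,0,0.015],[0,0,0.001,0,0,0,0.015],[0,0,0.001,0,0,0,0.015],[0,0,0,0,0,0,0.015]]'
```

```text
time: 14.05
tool_pos: [581.6, 39.8, 126.0]
tcp_rot: [-180.0, -0.0, 180.0]
ft_force: [-0.0, -0.0, -3.4]
finger_gap: 23.3
grip_force: 79.0
time: 14.38
tool_pos: [581.8, 39.9, 123.0]
tcp_rot: [-180.0, -0.0, 180.0]
ft_force: [0.7, 0.1, -1.7]
finger_gap: 23.3
grip_force: 79.1
```

```bash

python3 -m handwheel '[[0,0,0.001,0,0,0,0.015],[0,0,0.001,0,0,0,0.015],[0,0,0.0005,0,0,0,0.015],[0,0,0,0,0,0,0.015]]'
python3 fl.py 581 39.5 117
```

```text
time: 14.72
tool_pos: [582.0, 39.9, 122.1]
tcp_rot: [-180.0, 0.0, 180.0]
ft_force: [-3.5, -0.3, 6.4]
finger_gap: 22.7
grip_force: 80.1
wrist 78 [580.4  39.4  82.7] [581.1  39.2] z 116.70677806387462 tilt mrad [-2.9  0.4] [582.   39.9 122.1]
scene 62 [576.2  37.5  78.3] [580.3  41.2] z 117.88451758634892 tilt mrad [1.6 1.4] [582.   39.9 122.1]
top 53 [580.4  39.2  81.2] [583.4  40.8] z 117.72167440246369 tilt mrad [0.9 1.1] [582.   39.9 122.1]
```

```bash

python3 -m handwheel '[[0,0,0,0,0,0,0.03],[0,0,0,0,0,0,0.04],[0,0,0,0,0,0,0.045],[0,0,-0.005,0,0,0,0.045],[0,0,-0.015,0,0,0,0.045],[0,0,-0.03,0,0,0,0.045],[0,0,-0.03,0,0,0,0.045],[0,0,-0.03,0,0,0,0.045]]' 
python3 -m handwheel '[[0,0,0,0,0,0,0.02],[0,0,0,0,0,0,0.0],[0,0,0,0,0,0,0.0],[0,0,0,0,0,0,0.0]]' 
python3 fl.py 581 39.5 117
```

```text
time: 15.53
tool_pos: [581.4, 39.8, 232.0]
tcp_rot: [-180.0, -0.0, 180.0]
ft_force: [-0.3, 0.3, -0.5]
finger_gap: 44.9
grip_force: 0.0
time: 15.87
tool_pos: [580.9, 39.8, 229.1]
tcp_rot: [180.0, -0.1, 180.0]
ft_force: [0.4, -0.8, -0.9]
finger_gap: 0.1
grip_force: 0.0
wrist 84 [580.6  39.5  82.8] [580.9  39.2] z 116.64898677436935 tilt mrad [-2.6 -0. ] [580.9  39.8 229.1]
scene 58 [576.1  37.6  78.6] [580.6  40.7] z 117.86257116490953 tilt mrad [0.2 0.6] [580.8  39.8 228.8]
top 56 [580.1  39.2  81.2] [581.6  41.3] z 117.61028563276705 tilt mrad [-0.2  0.7] [580.9  39.9 228.9]
```

```bash

python3 -m handwheel '[[0,0,-0.03,0,0,0,0],[0,0,-0.035,0,0,0,0],[0,0,-0.035,0,0,0,0],[0,0,-0.035,0,0,0,0],[0.0055,0.02,0,0,0,0,0],[0.0055,0.035,0,0,0,0,0],[0,0.035,0,0,0,0,0],[0,0.035,0,0,0,0,0]]' 
python3 -m handwheel '[[0,0.035,0,0,0,0,0],[0,0.025,0,0,0,0,0],[0,0.017,0,0,0,0,0],[0,0,0,0,0,0,0],[0,0,0,0,0,0,0]]' 
python3 - <<'E'
from h import *
np.set_printoptions(precision=1,suppress=True)
print(r.sense()["tool_pos"],r.sense()["tcp_rot"])
p,d,W=snap("scene"); q,d2,W2=snap("wrist"); cv2.imwrite("pics/b1.png",np.hstack([cv2.resize(p[0:200,180:340],(320,400)),q[:,100:540]]))
C=cloud("scene",d,W); m=(d>0)&(C[...,2]>280)&(C[...,1]>130)&(C[...,0]>520)&(C[...,0]<640)&(C[...,1]<330)
B=C[m]
for zz in range(290,450,15):
    k=B[abs(B[:,2]-zz)<7]; print(zz,len(k),k.min(0) if len(k) else 0,k.max(0) if len(k) else 0)
E
```

```text
time: 16.68
tool_pos: [570.5, 165.8, 365.4]
tcp_rot: [-180.0, -0.0, 179.9]
ft_force: [-0.0, 0.9, -0.6]
finger_gap: -0.0
grip_force: 0.0
time: 17.1
tool_pos: [570.4, 242.6, 364.5]
tcp_rot: [-180.0, -0.1, -179.9]
ft_force: [-0.2, -0.6, 0.7]
finger_gap: 0.0
grip_force: 0.0
[570.4 242.6 364.5] [-180.    -0.1 -179.9]
290 100 [540.7 168.1 283. ] [593.1 188.7 297. ]
305 35 [561.9 172.1 298.5] [571.7 189.1 311.7]
320 39 [562.  176.4 313.1] [571.6 203.4 326.8]
335 60 [561.6 174.7 328.1] [572.2 207.7 341.9]
350 58 [560.7 174.1 343.1] [572.9 209.9 356.7]
365 11 [563.2 177.9 358.2] [570.6 198.9 362.2]
380 7 [558.1 235.4 385.5] [575.3 240.  387. ]
395 67 [555.4 226.4 388. ] [578.9 249.7 401.9]
410 71 [556.2 227.2 403. ] [574.9 251.  417. ]
425 82 [553.1 211.3 418.2] [577.7 274.3 432. ]
440 158 [552.8 200.3 433.1] [580.1 280.5 447. ]
```

View pics/b1.png

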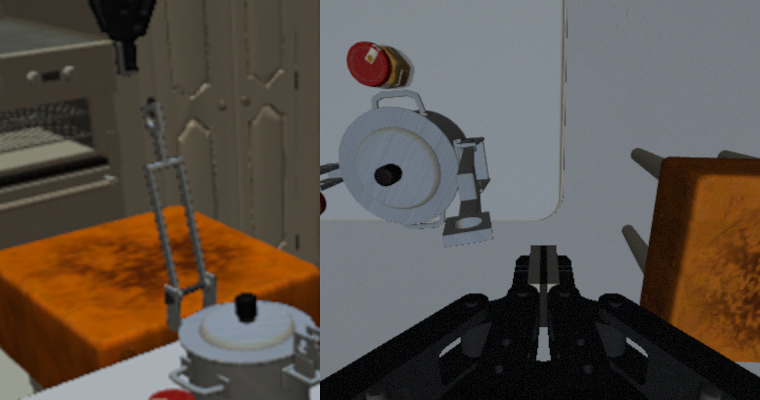

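```bash

python3 -m handwheel '[[0,0,0.025,0,0,0,0],[0,0,0.021,0,0,0,0],[0,-0.01,0,0,0,0,0],[0,-0.01,0,0,0,0,0],[0,-0.01,0,0,0,0,0],[0,-0.01,0,0,0,0,0],[0,-0.01,0,0,0,0,0],[0,-0.01,0,0,0,0,0]]' 
python3 -m handwheel '[[0,-0.01,0,0,0,0,0],[0,-0.01,0,0,0,0,0],[-0.001,-0.0135,0.001,0,0,0,0],[-0.001,-0.0135,0.001,0,0,0,0],[-0.001,-0.0135,0.001,0,0,0,0],[-0.001,-0.0135,0.001,0,0,0,0]]' 
python3 - <<'E'
from h import *
np.set_printoptions(precision=1,suppress=True)
print(r.sense()["tool_pos"],r.sense()["ft_force"])
p,d,W=snap("scene"); cv2.imwrite("pics/b2.png",p)
C=cloud("scene",d,W); m=(d>0)&(C[...,2]>150)&(C[...,1]>-60)&(C[...,0]>520)&(C[...,0]<640)&(C[...,1]<230)
B=C[m]
for zz in range(170,390,15):
    k=B[abs(B[:,2]-zz)<7]; print(zz,len(k),k.min(0) if len(k) else 0,k.max(0) if len(k) else 0)
E
```

```text
time: 17.87
tool_pos: [571.4, 180.5, 321.4]
tcp_rot: [180.0, 0.1, 179.9]
ft_force: [0.6, 0.8, 1.3]
finger_gap: 0.1
grip_force: 0.4
time: 18.37
tool_pos: [574.7, 106.3, 315.3]
tcp_rot: [-180.0, -0.0, 180.0]
ft_force: [-0.1, 1.4, -0.4]
finger_gap: -0.1
grip_force: 0.2
[574.7 106.3 315.3] [-0.1  1.4 -0.4]
170 48 [544.2  32.3 163. ] [597.8 146.7 176.6]
185 50 [545.1 119.3 178.1] [597.8 140.2 191.9]
200 46 [545.8 112.9 193.4] [598.8 133.3 206.6]
215 53 [546.3 109.8 208.1] [599.5 128.9 222. ]
230 55 [545.9 105.3 223.4] [600.1 123.8 236.9]
245 58 [545.9  99.1 238.1] [599.5 120.2 251.7]
260 60 [546.8  94.6 253.5] [599.7 115.3 266.7]
275 60 [547.3  87.7 268.1] [601.8 108.9 282. ]
290 105 [549.4  86.2 283. ] [600.3 103.4 296.7]
305 39 [569.9  81.  298.4] [581.4  97.7 312. ]
320 47 [569.7  66.9 314.2] [583.   96.2 326.5]
335 82 [560.5  63.1 328. ] [582.9 111.1 342. ]
350 127 [560.3  61.5 343.1] [581.6 120.5 357. ]
365 75 [560.2  85.5 358. ] [578.6 119.2 371.4]
380 111 [558.3  72.9 373.1] [584.1 138.2 387. ]
```

```bash

python3 -m handwheel '[[-0.002,-0.012,0.004,0,0,0,0],[-0.002,-0.012,0.005,0,0,0,0],[-0.002,-0.012,0.006,0,0,0,0],[-0.001,-0.012,0.007,0,0,0,0],[-0.001,-0.012,0.007,0,0,0,0],[-0.001,-0.012,0.008,0,0,0,0],[-0.001,-0.012,0.009,0,0,0,0],[-0.001,-0.01,0.01,0,0,0,0]]' 
cat > bar.py <<'E'
from h import *
np.set_printoptions(precision=1,suppress=True)
s=r.sense();print(s["tool_pos"],s["ft_force"])
p,d,W=snap("scene"); cv2.imwrite("pics/b%d.png"%(s["time"]*100),p)
C=cloud("scene",d,W); m=(d>0)&(C[...,2]>122)&(C[...,0]>535)&(C[...,0]<612)
B=C[m]
for y in range(120,-100,-12):
    k=B[abs(B[:,1]-y)<4]; print(y,len(k),k.min(0) if len(k) else 0,k.max(0) if len(k) else 0)
E
python3 bar.py
```

```text
time: 19.08
tool_pos: [585.8, 12.4, 258.7]
tcp_rot: [-180.0, 0.0, 180.0]
ft_force: [-0.2, -0.6, -0.8]
finger_gap: -0.2
grip_force: 0.1
[585.8  12.4 258.7] [-0.2 -0.6 -0.8]
120 31 [546.1 116.2 149.6] [596.3 123.8 172.6]
108 25 [547.6 104.8 157.4] [597.6 111.8 178.5]
96 30 [548.3  92.1 169.5] [599.6  99.3 192.3]
84 55 [545.1  80.  126.2] [599.4  88.  203.1]
72 75 [536.5  68.2 123.7] [599.4  75.8 372.6]
60 97 [538.   56.1 128.8] [608.9  64.  379.1]
48 125 [535.3  44.  128.6] [610.5  52.  452.4]
36 171 [535.2  32.  128.3] [611.3  40.  475.1]
24 302 [535.6  20.  128.5] [611.1  28.  483.4]
12 275 [535.2   8.1 126.4] [610.4  16.  484.3]
0 525 [539.3  -4.  123.8] [609.6   4.  484.8]
-12 461 [544.5 -16.  122.2] [607.3  -8.  485.5]
-24 735 [554.3 -28.  262.6] [611.  -20.  485.2]
-36 94 [570.3 -39.8 273. ] [596.5 -32.  471.6]
-48 76 [570.3 -52.  140. ] [597.1 -44.3 372.9]
-60 43 [573.5 -63.6 122.7] [602.2 -56.2 152. ]
-72 52 [574.7 -76.  122.1] [602.5 -68.3 151.2]
-84 7 [575.4 -81.8 123.9] [579.6 -80.3 146.9]
-96 0 0 0
```

```bash

python3 -m handwheel '[[0,-0.009,0.011,0,0,0,0],[0,-0.008,0.012,0,0,0,0],[0,-0.007,0.012,0,0,0,0],[0,-0.006,0.012,0,0,0,0],[0,-0.006,0.013,0,0,0,0],[0,-0.004,0.013,0,0,0,0],[0,0,0,0,0,0,0],[0,0,0,0,0,0,0]]' 
python3 bar.py
```

```text
time: 19.8
tool_pos: [584.9, -26.1, 185.2]
tcp_rot: [180.0, -0.1, 180.0]
ft_force: [0.0, 0.8, 0.9]
finger_gap: -0.4
grip_force: 0.0
[584.9 -26.1 185.2] [0.  0.8 0.9]
120 22 [545.3 116.1 133.1] [598.4 123.2 147.1]
108 25 [547.2 104.1 134.7] [599.3 111.8 148.8]
96 26 [547.2  92.3 134.5] [599.6  99.9 149.4]
84 30 [544.   80.1 127.2] [599.2  87.8 151.5]
72 35 [535.3  68.2 124.8] [598.6  75.8 151.8]
60 38 [536.4  56.  128.5] [602.8  63.8 153.6]
48 62 [536.2  44.  127.8] [609.2  51.5 162.3]
36 87 [535.7  32.2 128.8] [603.6  39.9 297.5]
24 107 [535.6  20.  128.4] [606.4  27.9 305.3]
12 130 [535.4   8.1 125.3] [607.3  16.  319.9]
0 133 [537.   -4.  122.5] [608.1   4.  446.2]
-12 328 [542.4 -16.  122. ] [609.1  -8.  485.5]
-24 329 [538.7 -28.  148.5] [593.6 -20.  486.7]
-36 524 [540.1 -40.  149.2] [594.8 -32.  487.5]
-48 570 [542.7 -52.  122.1] [611.5 -44.  487.8]
-60 1200 [550.3 -64.  123. ] [611.8 -56.  487.8]
-72 205 [569.3 -76.  122.2] [604.5 -68.  483.3]
-84 97 [568.4 -87.9 138.6] [596.4 -80.  300.2]
-96 0 0 0
```

```bash

python3 -m handwheel '[[0,0.001,0.015,0,0,0,0],[0,0,0.015,0,0,0,0],[0,0,0.01,0,0,0,0],[0,0,0.006,0,0,0,0],[0,0,0.003,0,0,0,0],[0,0,0.003,0,0,0,0],[0,0,0,0,0,0,0]]' 
python3 bar.py
python3 -m handwheel '[[0,0,0.003,0,0,0,0],[0,0,0.002,0,0,0,0],[0,0,0.002,0,0,0,0],[0,0,0,0,0,0,0]]' 
```

```text
time: 20.43
tool_pos: [585.9, -25.1, 134.8]
tcp_rot: [-180.0, 0.0, 180.0]
ft_force: [0.3, -0.0, -0.6]
finger_gap: -0.1
grip_force: 0.0
[585.9 -25.1 134.8] [ 0.3 -0.  -0.6]
120 23 [546.6 116.1 130.4] [597.8 123.9 145.5]
108 25 [546.8 104.3 131.7] [599.9 112.  144.6]
96 27 [548.   92.1 128.1] [600.5  99.8 144.8]
84 29 [544.4  80.1 126.8] [601.6  87.9 145.2]
72 23 [536.5  68.1 128.1] [583.1  75.8 143.6]
60 30 [535.3  56.3 128.2] [579.6  63.7 144.1]
48 44 [536.2  44.2 128.5] [603.1  51.8 162.4]
36 97 [536.8  32.  127.8] [603.5  39.8 247.6]
24 123 [535.9  20.1 127.9] [604.4  28.  252.8]
12 88 [535.4   8.1 126.5] [602.3  16.  327.6]
0 96 [537.3  -4.  122.2] [577.1   3.8 474.6]
-12 342 [541.2 -16.  122.3] [610.   -8.  475.6]
-24 357 [539.1 -28.  130.2] [596. -20. 475.]
-36 570 [539.6 -40.  131.3] [593.5 -32.  475.9]
-48 616 [542.  -52.  134.5] [610.3 -44.  474.9]
-60 1429 [551.2 -64.  122. ] [609.8 -56.  473.5]
-72 125 [570.1 -76.  123.1] [602.3 -68.  469.1]
-84 276 [535.5 -87.9 122.7] [600.5 -80.1 491.3]
-96 27 [571.8 -94.3 477.7] [611.  -92.  488.4]
time: 20.82
tool_pos: [585.5, -25.2, 127.2]
tcp_rot: [180.0, -0.0, 180.0]
ft_force: [0.2, 0.1, -0.1]
finger_gap: 0.1
grip_force: 0.0
```

```bash

python3 -m handwheel '[[0,0,0.002,0,0,0,0],[0,0,0.002,0,0,0,0],[0,0,0.002,0,0,0,0],[0,0,0,0,0,0,0]]'
python3 -m handwheel '[[0,0,0.001,0,0,0,0],[0,0,0.001,0,0,0,0],[0,0,0,0,0,0,0]]'
```

```text
time: 21.15
tool_pos: [586.0, -25.2, 123.4]
tcp_rot: [-180.0, 0.0, 180.0]
ft_force: [-6.1, -0.2, 11.7]
finger_gap: -0.1
grip_force: 5.9
time: 21.4
tool_pos: [586.1, -25.2, 123.2]
tcp_rot: [-180.0, 0.1, 180.0]
ft_force: [-13.9, 1.6, 23.3]
finger_gap: -0.5
grip_force: 11.9
```

```bash

python3 -m handwheel '[[0,0,-0.01,0,0,0,0],[0,0,-0.03,0,0,0,0],[0,0,-0.035,0,0,0,0],[0,0,-0.03,0,0,0,0.05],[0.02,-0.02,0,0,0,0,0.05],[0.026,-0.03,0,0,0,0,0.05],[0.026,-0.03,0,0,0,0,0.05],[0.026,-0.03,0,0,0,0,0.05]]' 
python3 -m handwheel '[[0.02,-0.02,0,0,0,0,0.05],[0.01,-0.008,0,0,0,0,0.05],[0,0,0,0,0,0,0.05],[0,0,0,0,0,0,0.05]]' 
python3 bar.py | sed -n '2,9p'
cat > pin.py <<'E'
from h import *
np.set_printoptions(precision=1,suppress=True)
s=r.sense();print(s["tool_pos"],s["tcp_rot"])
p,d,W=snap("wrist"); hsv=cv2.cvtColor(p,cv2.COLOR_BGR2HSV); C=cloud("wrist",d,W)
near=(np.hypot(C[...,0]-458,C[...,1]+165)<110)&(d>0)
m=near&(hsv[...,0]>3)&(hsv[...,0]<22)&(hsv[...,1]>110)
m=cv2.morphologyEx(m.astype(np.uint8),cv2.MORPH_CLOSE,np.ones((5,5)))
n,l,st,ce=cv2.connectedComponentsWithStats(m); k=1+np.argmax(st[1:,4]); m=l==k
v,u=np.nonzero(m&(C[...,2]>10)); print(st[k],ce[k])
Q=np.array([plane("wrist",a,b,14,W) for a,b in zip(u,v)])[:,:2].astype(np.float32); print("grip",cv2.minAreaRect(Q),Q.mean(0), "z",np.percentile(C[m][:,2],[5,50,95]))
q=near&~m&(C[...,2]>4)&(C[...,2]<18); n,l,st,ce=cv2.connectedComponentsWithStats(q.astype(np.uint8))
for i in range(1,n):
    if st[i,4]>40: B=C[l==i]; print("other",st[i],B.mean(0),B.min(0),B.max(0))
cv2.imwrite("pics/p1.png",p[:,:])
E
python3 pin.py
```

```text
time: 22.07
tool_pos: [486.8, -135.8, 224.8]
tcp_rot: [-180.0, 0.0, -179.9]
ft_force: [0.0, -1.3, 0.3]
finger_gap: 49.6
grip_force: 0.0
time: 22.4
tool_pos: [457.9, -163.2, 224.9]
tcp_rot: [180.0, 0.1, 179.9]
ft_force: [-0.0, 0.8, 0.5]
finger_gap: 50.0
grip_force: 0.0
120 25 [547.1 117.  129.9] [597.  123.9 144.4]
108 27 [547.4 104.1 131.4] [601.3 111.9 143.9]
96 22 [548.1  92.4 131.6] [600.3  99.1 144.6]
84 24 [548.7  80.1 127. ] [598.9  87.7 144.7]
72 26 [535.7  68.5 124.4] [584.6  75.9 145.1]
60 29 [537.1  56.4 127.9] [577.4  63.7 144.5]
48 40 [536.2  44.1 128.5] [602.4  51.9 161.7]
36 77 [536.4  32.  128.4] [602.6  39.8 161.4]
[ 458.3 -162.7  224.9] [180.   0. 180.]
[310 149  25  36 600] [321.8 166.5]
grip ((458.1305236816406, -165.08763122558594), (22.29377555847168, 44.8128662109375), 71.548095703125) [ 457.3 -164.8] z [12.  13.9 15.5]
other [303 183  18  37 313] [ 503.9 -179.8   10.5] [ 479.7 -190.7    5.9] [ 531.7 -167.2   13.4]
```

View pics/p1.png

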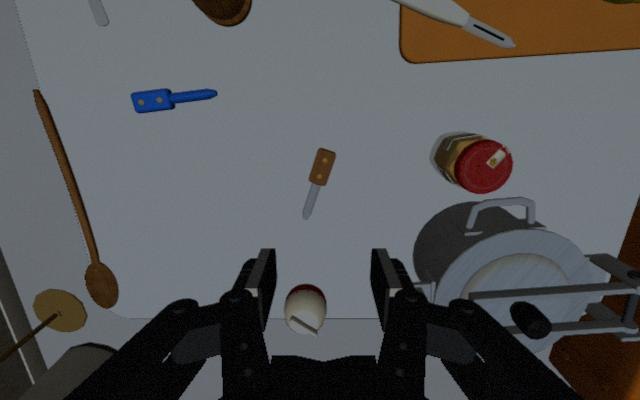

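```bash

python3 -m handwheel '[[0,0,0.03,0,0,6,0.045],[0,0,0.035,0,0,6,0.045],[0,0,0.035,0,0,6,0.045],[0,0,0.035,0,0,0,0.045],[0,0,0.035,0,0,0,0.045],[0,0,0.025,0,0,0,0.045],[0,0,0.02,0,0,0,0.045],[0,0,0.01,0,0,0,0.045]]' 
python3 -m handwheel '[[0,0,0,0,0,0,0.045],[0,0,0,0,0,0,0.045],[0,0,0,0,0,0,0.045]]' 
python3 pin.py
```

```text
time: 23.17
tool_pos: [456.3, -160.9, -3.7]
tcp_rot: [179.9, -0.3, 162.1]
ft_force: [-0.3, 0.4, 0.1]
finger_gap: 45.0
grip_force: 0.0
time: 23.42
tool_pos: [459.3, -163.3, 1.3]
tcp_rot: [-180.0, 0.1, 162.0]
ft_force: [0.4, 0.3, 0.1]
finger_gap: 45.2
grip_force: 0.0
[ 459.3 -163.3    1.3] [-180.     0.1  162. ]
[ 301  212   42   76 2998] [321.3 248.7]
grip ((457.508056640625, -164.5216827392578), (22.664684295654297, 45.74687194824219), 71.51908111572266) [ 456.5 -164.2] z [10.8 13.9 15.1]
other [303 211  41  18  67] [ 439.8 -154.2    6.9] [ 434.7 -168.1    4.1] [ 448.6 -147.4   12.8]
other [339 230   5  56  68] [ 466.2 -154.9   11.1] [ 449.7 -161.5    8.8] [ 481.6 -149.3   13.3]
other [ 312  287   20   67 1153] [ 503.  -179.2   10.7] [ 479.8 -191.     5.8] [ 533.1 -167.1   14. ]
```

```bash

python3 -m handwheel '[[0.001,0,0.008,0,0,0,0.045],[0,0,0.006,0,0,0,0.045],[0,0,0.003,0,0,0,0.045],[0,0,0.002,0,0,0,0.045],[0,0,0,0,0,0,0.045],[0,0,0,0,0,0,0.045]]' 
python3 -m handwheel '[[0,0,0,0,0,0,0.035],[0,0,0,0,0,0,0.02],[0,0,0,0,0,0,0.01],[0,0,0,0,0,0,0.01],[0,0,0,0,0,0,0.01]]' 60
```

```text
time: 23.97
tool_pos: [456.6, -162.8, -19.5]
tcp_rot: [180.0, -0.0, 162.0]
ft_force: [0.1, -0.2, 0.8]
finger_gap: 45.1
grip_force: 0.0
time: 24.38
tool_pos: [457.0, -162.9, -18.9]
tcp_rot: [-180.0, 0.0, 162.0]
ft_force: [-1.4, 1.7, 4.4]
finger_gap: 22.1
grip_force: 60.6
```

```bash

python3 -m handwheel '[[0,0,-0.01,0,0,0,0.01],[0,0,-0.03,0,0,0,0.01],[0,0,-0.035,0,0,0,0.01],[0,0,-0.035,0,0,-6,0.01],[0,0,-0.029,0,0,-6,0.01],[0,0,0,0,0,-6,0.01],[0,0,0,0,0,-5,0.01],[-0.005,0.015,0,0,0,0,0.01]]' 80
python3 -m handwheel '[[-0.01,0.02,0,0,0,0,0.01],[-0.01,0.025,0,0,0,0,0.01],[-0.01,0.018,0,0,0,0,0.01],[0,0.009,0,0,0,0,0.01],[0,0,0.01,0,0,0,0.01],[0,0,0,0,0,0,0.01],[0,0,0,0,0,0,0.01],[0,0,0,0,0,0,0.01]]' 
cat > ins.py <<'E'
from h import *
np.set_printoptions(precision=1,suppress=True)
s=r.sense();print(s["tool_pos"],s["tcp_rot"],s["ft_force"],s["finger_gap"])
for n in("wrist","scene","top"):
    p,d,W=snap(n); C=cloud(n,d,W); cv2.imwrite(f"pics/i_{n}{int(s['time']*100)}.png",p)
    z=C[...,2];x=C[...,0];y=C[...,1]
    B=C[(d>0)&(z>118)&(z<160)&(abs(y+68)<20)&(x>569)&(x<612)]; print(n,'fork',len(B),np.percentile(B,[2,50,98],axis=0).tolist() if len(B)>20 else '')
    for x0 in range(500,572,8):
        B=C[(d>0)&(z>122)&(z<150)&(abs(y+72)<30)&(abs(x-x0)<4)]
        if len(B)>6: print('  x',x0,len(B),'y',np.percentile(B[:,1],[5,50,95]),'z',np.percentile(B[:,2],[5,50,95]))
E
python3 ins.py; ls pics
```

```text
time: 25.05
tool_pos: [460.7, -149.3, 121.3]
tcp_rot: [-179.9, 0.1, -174.8]
ft_force: [0.6, 0.2, -1.4]
finger_gap: 21.8
grip_force: 82.2
time: 25.72
tool_pos: [483.5, -74.0, 109.3]
tcp_rot: [-180.0, -0.1, -175.1]
ft_force: [-0.2, -0.1, 0.3]
finger_gap: 22.0
grip_force: 82.2
[483.5 -74.  109.3] [-180.    -0.1 -175.1] [-0.2 -0.1  0.3] 21.977329665737066
wrist fork 0 
  x 500 550 y [-83.2 -73.2 -62.7] z [140.2 141.6 142.7]
  x 508 300 y [-82.7 -72.9 -64.5] z [138.4 140.6 141.9]
  x 516 244 y [-77.1 -71.7 -66.7] z [136.6 139.5 140.7]
  x 524 238 y [-76.3 -71.3 -66. ] z [136.3 139.3 140.6]
  x 532 228 y [-75.9 -70.7 -65.3] z [135.9 139.  140.2]
  x 540 150 y [-75.5 -70.4 -65. ] z [135.9 138.7 140. ]
scene fork 278 [[574.0499992105833, -81.28783352433916, 119.2346872365179], [584.6386148289025, -72.81263632096665, 139.50801966589427], [602.4764941544464, -51.80565725948258, 152.30490674995372]]
  x 508 8 y [-82.7 -81.3 -75.6] z [132.9 138.  142.2]
  x 516 16 y [-77.5 -75.  -70.5] z [133.8 138.9 141.6]
  x 524 17 y [-76.8 -73.5 -70. ] z [131.7 138.5 142.3]
  x 532 18 y [-76.5 -73.9 -69.3] z [134.9 139.4 142.5]
  x 540 14 y [-76.1 -73.7 -67.9] z [134.1 138.5 140.7]
  x 548 16 y [-75.5 -73.5 -67.7] z [132.9 139.1 141.4]
  x 556 8 y [-72.2 -71.1 -69.3] z [133.7 136.9 139.3]
top fork 109 [[586.7232970017889, -80.73195429155726, 125.8826728214233], [593.7277089632366, -67.76251993838417, 150.53756289341504], [602.4945313496166, -52.42172361775399, 154.65172567607257]]
b1.png
b1908.png
b1980.png
b2.png
b2043.png
b2240.png
c1.png
i_scene2571.png
i_top2571.png
i_wrist2571.png
l1251.png
l938.png
p1.png
scene0.png
top0.png
w1.png
w2.png
w3.png
w4.png
wrist0.png
```

```bash

python3 -m handwheel '[[0,-0.0018,-0.0015,0,0,-1.5,0.01],[0,0,0,0,0,0,0.01],[0,0,0,0,0,0,0.01],[0,0,0,0,0,0,0.01]]' 
python3 ins.py
python3 - <<'E'
import cv2,glob,numpy as np
f=sorted(glob.glob('pics/i_scene*'))[-1]; a=cv2.imread(f)[150:240,250:370]
t=cv2.imread(f.replace('scene','top'))[140:220,270:370]
cv2.imwrite('pics/i1.png',np.hstack([cv2.resize(a,(480,360),interpolation=cv2.INTER_CUBIC),cv2.resize(t,(320,360),interpolation=cv2.INTER_CUBIC)]))
E
```

```text
time: 26.2
tool_pos: [484.2, -75.1, 111.3]
tcp_rot: [-180.0, 0.0, -173.6]
ft_force: [-0.6, -0.3, -1.1]
finger_gap: 21.7
grip_force: 82.3
[484.2 -75.1 111.3] [-180.     0.  -173.6] [-0.6 -0.3 -1.1] 21.70254120746105
wrist fork 0 
  x 500 561 y [-83.9 -73.8 -63.6] z [142.3 143.6 144.6]
  x 508 321 y [-83.4 -73.8 -64.6] z [140.7 142.9 143.9]
  x 516 249 y [-77.4 -72.4 -67.1] z [138.8 141.5 142.7]
  x 524 240 y [-76.5 -71.2 -66.2] z [138.5 141.3 142.7]
  x 532 231 y [-75.8 -70.6 -65.1] z [138.  141.  142.3]
  x 540 163 y [-75.  -70.1 -64.5] z [137.8 140.6 142.1]
scene fork 277 [[574.6478460990197, -81.88628328491006, 119.20200662307727], [584.1526221225901, -73.09688118851534, 140.08658220292546], [602.5282272282524, -51.971943944956564, 152.5347035237179]]
  x 508 10 y [-84.6 -81.9 -75.6] z [135.4 140.9 143.7]
  x 516 16 y [-78.8 -75.8 -70.4] z [136.8 141.5 143.5]
  x 524 15 y [-77.2 -74.5 -70.9] z [134.6 141.1 144.5]
  x 532 15 y [-75.8 -73.3 -69.1] z [135.7 140.6 143.1]
  x 540 16 y [-74.3 -72.6 -66.5] z [136.1 141.2 143. ]
  x 548 15 y [-74.  -71.9 -67. ] z [134.3 138.7 142. ]
  x 556 10 y [-72.6 -69.3 -65.5] z [135.5 140.1 141.7]
top fork 101 [[586.7234290085852, -80.72849967150182, 129.07298663099937], [595.8269455907396, -67.76271253820632, 150.6189026461916], [602.572900704767, -52.57745599458287, 155.66888507429917]]
```

View pics/i1.png

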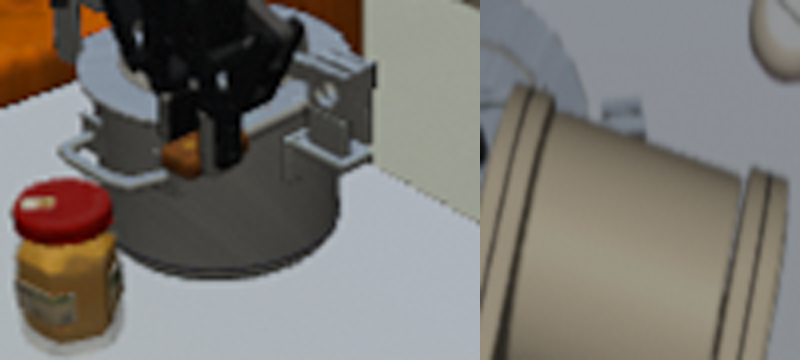

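```bash

python3 -m handwheel '[[0,-0.0003,0,0,0,0.7,0.01],[-0.006,0,0,0,0,0,0.01],[-0.006,0,0,0,0,0,0.01],[-0.006,0,0,0,0,0,0.01],[-0.004,0,0,0,0,0,0.01],[-0.002,0,0,0,0,0,0.01],[0,0,0,0,0,0,0.01]]' 
python3 -m handwheel '[[-0.003,0,0,0,0,0,0.01],[-0.003,0,0,0,0,0,0.01],[-0.003,0,0,0,0,0,0.01],[0,0,0,0,0,0,0.01]]' 
python3 ins.py | head -12
```

```text
time: 26.93
tool_pos: [508.7, -72.6, 111.1]
tcp_rot: [180.0, -0.0, -174.2]
ft_force: [-1.1, 0.1, -1.3]
finger_gap: 21.9
grip_force: 82.2
time: 27.27
tool_pos: [517.6, -71.9, 111.3]
tcp_rot: [-180.0, 0.0, -174.2]
ft_force: [-0.5, -0.2, -0.8]
finger_gap: 21.8
grip_force: 82.2
[517.6 -71.9 111.3] [-180.     0.  -174.2] [-0.5 -0.2 -0.8] 21.765446615434758
wrist fork 794 [[569.6087591883058, -80.67001992085706, 118.61972807890312], [577.5355868253679, -67.79595796449144, 129.9647276628267], [587.4201476303404, -52.871843167566404, 141.8189630466466]]
  x 500 994 y [-83.8 -73.6 -63.6] z [135.3 143.  145.1]
  x 508 1243 y [-89.5 -71.  -51.2] z [137.3 144.2 148.8]
  x 516 780 y [-95.7 -75.  -62.3] z [141.8 144.1 147.7]
  x 524 602 y [-82.2 -71.7 -61.3] z [142.8 143.9 145. ]
  x 532 561 y [-80.9 -70.9 -60.7] z [142.4 143.7 144.6]
  x 540 377 y [-80.6 -70.7 -60.9] z [141.4 143.1 144.2]
  x 548 243 y [-74.6 -69.7 -64.3] z [138.8 141.5 142.8]
  x 556 239 y [-73.9 -68.6 -63.4] z [138.6 141.3 142.4]
  x 564 233 y [-73.2 -67.7 -62.5] z [137.9 141.  142.3]
scene fork 232 [[572.6308226158905, -81.61220175415285, 118.78618838961371], [584.9300774537057, -75.55323114589675, 140.73929440232777], [602.147595862143, -54.97169420051908, 152.50568970776933]]
```

```bash

python3 -m handwheel '[[0,-0.001,0,0,0,0,0.01],[-0.004,0,0,0,0,0,0.01],[-0.004,0,0,0,0,0,0.01],[-0.004,0,0,0,0,0,0.01],[-0.004,0,0,0,0,0,0.01],[-0.002,0,0,0,0,0,0.01],[0,0,0,0,0,0,0.01]]' 
python3 -m handwheel '[[-0.003,-0.0003,0,0,0,0,0.01],[-0.003,-0.0003,0,0,0,0,0.01],[-0.003,-0.0003,0,0,0,0,0.01],[-0.003,0,0,0,0,0,0.01],[0,0,0,0,0,0,0.01]]'
```

```text
time: 28.0
tool_pos: [535.6, -71.0, 111.2]
tcp_rot: [180.0, 0.0, -174.2]
ft_force: [0.7, 0.7, -0.8]
finger_gap: 21.8
grip_force: 82.2
time: 28.42
tool_pos: [547.7, -70.7, 111.3]
tcp_rot: [-180.0, 0.0, -174.2]
ft_force: [-0.9, -1.1, -1.0]
finger_gap: 22.2
grip_force: 82.2
```

```bash

python3 -m handwheel '[[-0.002,0,0,0,0,0,0.01],[-0.001,0,0,0,0,0,0.01],[-0.001,0,0,0,0,0,0.01],[0,0,0,0,0,0,0.01]]'
python3 -m handwheel '[[-0.001,0,0,0,0,0,0.01],[-0.001,0,0,0,0,0,0.01],[0,0,0,0,0,0,0.01]]'
```

```text
time: 28.75
tool_pos: [551.2, -70.3, 111.2]
tcp_rot: [-180.0, 0.0, -174.2]
ft_force: [0.2, -0.8, -1.2]
finger_gap: 21.9
grip_force: 82.2
time: 29.0
tool_pos: [552.4, -70.2, 111.0]
tcp_rot: [180.0, -0.1, -174.2]
ft_force: [-5.4, 0.3, -0.0]
finger_gap: 21.9
grip_force: 82.5
```

```bash

python3 -m handwheel '[[-0.001,0,0,0,0,0,0.01],[-0.0005,0,0,0,0,0,0.01],[0,0,0,0,0,0,0.01]]'
python3 ins.py | head -14
```

```text
time: 29.25
tool_pos: [552.4, -70.1, 110.4]
tcp_rot: [180.0, -0.3, -174.2]
ft_force: [-11.5, -1.4, 3.2]
finger_gap: 22.0
grip_force: 82.8
[552.4 -70.1 110.4] [ 180.    -0.3 -174.2] [-11.5  -1.4   3.2] 21.998186899989566
wrist fork 3021 [[569.8056889847816, -80.60990646164927, 139.41587760723485], [582.2427471954261, -67.28670257100953, 148.97129174754582], [598.7025165063856, -52.308252170820694, 151.30678659823312]]
  x 532 702 y [-81.8 -71.4 -62.1] z [134.1 140.9 143.7]
  x 540 1310 y [-87.2 -69.4 -49.4] z [136.6 143.5 148.6]
  x 548 818 y [-94. -74. -61.] z [140.7 143.4 147.2]
  x 556 636 y [-80.8 -70.2 -59.6] z [142.  143.1 146.1]
  x 564 585 y [-79.7 -69.6 -59.2] z [141.7 142.9 144. ]
scene fork 139 [[575.9347383151522, -81.21815924144079, 119.28850710735261], [587.5028318202255, -78.09714498411563, 137.64940147322716], [602.9308741218707, -71.10152669599421, 152.1350690565475]]
  x 532 50 y [-82.6 -72.6 -61.6] z [133.8 140.8 144.8]
  x 540 58 y [-88.  -78.  -48.4] z [135.2 144.3 149.4]
  x 548 42 y [-95.2 -86.9 -58.4] z [133.1 144.4 148.8]
  x 556 24 y [-94.4 -90.8 -57.2] z [133.2 144.  149.1]
top fork 0
```

```bash

python3 -m handwheel '[[0.001,0,0,0,0,0,0.026],[0,0,0,0,0,0,0.032],[0,0,0,0,0,0,0.034],[0,0,0,0,0,0,0.034],[0,0,-0.005,0,0,0,0.034],[0,0,-0.015,0,0,0,0.034],[0.01,0,-0.03,0,0,0,0.034],[0.03,0,-0.03,0,0,0,0.034]]'
python3 -m handwheel '[[0.04,0,-0.03,0,0,0,0.034],[0.04,0,-0.03,0,0,0,0.034],[0.03,0,0,0,0,0,0.034],[0,0,0,0,0,0,0.034],[0,0,0,0,0,0,0.034]]'
python3 fl.py 581 39.5 117
python3 bar.py | sed -n '2,8p'
python3 - <<'E'
from h import *
p,d,W=snap("scene"); q,d2,W2=snap("wrist")
cv2.imwrite("pics/f.png",np.hstack([cv2.resize(p[120:250,240:370],(400,400),interpolation=cv2.INTER_CUBIC),q[:,240:]]))
C=cloud("wrist",d2,W2); hsv=cv2.cvtColor(q,cv2.COLOR_BGR2HSV)
m=(d2>0)&(hsv[...,0]>3)&(hsv[...,0]<22)&(hsv[...,1]>90)&(np.hypot(C[...,0]-553,C[...,1]+69)<50)&(C[...,2]>125)
B=C[m]; print(len(B),cv2.minAreaRect(B[:,:2].astype(np.float32)),np.percentile(B[:,2],[5,50,95]))
E
```

```text
time: 30.07
tool_pos: [515.1, -73.7, 191.0]
tcp_rot: [180.0, -0.0, -174.2]
ft_force: [0.1, -0.5, 2.4]
finger_gap: 33.8
grip_force: 0.0
time: 30.48
tool_pos: [418.0, -84.1, 242.1]
tcp_rot: [-179.9, 0.2, -174.3]
ft_force: [0.0, -0.4, -0.2]
finger_gap: 33.8
grip_force: 0.0
wrist 48 [579.4  39.2  82.1] [581.2  39.8] z 116.38720664202924 tilt mrad [-1.9  0.4] [418.  -84.1 242.1]
scene 49 [576.7  37.6  78.2] [582.4  38.8] z 117.9297177025953 tilt mrad [ 1.5 -0.2] [418.5 -83.9 241.4]
top 80 [580.8  39.1  81. ] [579.4  38. ] z 117.682112612619 tilt mrad [-0.2 -0.4] [418.7 -83.8 240.9]
120 24 [545.6 116.7 130.9] [596.7 123.4 145.1]
108 18 [547.  104.7 130.6] [597.6 111.2 144.5]
96 26 [548.3  92.2 128.5] [599.2  99.7 144.5]
84 32 [544.6  80.1 126.6] [601.7  87.8 144.4]
72 32 [536.9  68.  126.2] [585.3  75.9 143. ]
60 20 [536.4  56.6 128.6] [574.7  63.  143.7]
48 47 [535.1  44.2 128.3] [602.   51.7 161.9]
824 ((555.6878051757812, -70.29320526123047), (51.44289016723633, 23.701759338378906), 6.454075813293457) [134.23711546 139.32923651 141.1329948 ]
```

View pics/f.png

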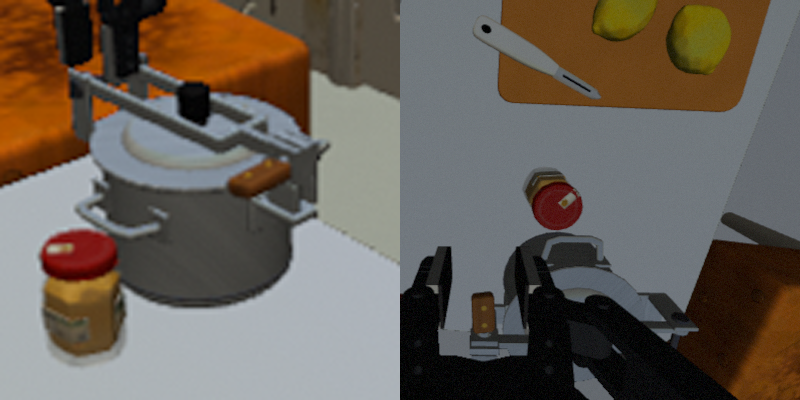

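The bar lies level, the lid is seated, and the pin's grip is up against the fork (left view, about (260,178)). The gripper is clear of everything.

```bash
python3 -c "
from bench import r; print(r.hand_in())"
```

```text
the job is handed in; nothing more can be done
None
```

I handed the job in at about 31 s of the 72 s allowed. The last checks had the lid seated and level, the bar down on it and the pin fully home. The jar stood upright on the pot floor when last seen, before the lid went on. The hand-in returned no verdict.

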